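Seat the passed load cell and hold the push gauge on its marked ring

ROBOT

A 6-joint arm with a two-finger parallel gripper is mounted at the origin on a cart in front of the work surface, level with it; the furniture and walls round the work are solid. World frame = base frame: x ahead of the robot, y to its left, z up, the work surface at z = 0. Lengths are in m, angles in rad, forces in N, time in s.
With the tool pointing down it reaches from about 0.25 to 0.8 m from the base axis. Payload 8.5 kg.
Tool frame: the origin (TCP) lies on the front face of the gripper's body, between the roots of the fingers; the fingertips stand 73 mm ahead of it and the grasp point (between the pads) lies 54 mm ahead of it; z points along the fingers, y is the line along which they close (so a half turn about z gives the same grasp; the last joint's range is limited). The gripper opens to 85 mm and grips with 20 to 120 N. Pads are 22 mm wide; open, the fingers measure 114 mm over their backs; the gripper's body (76 mm by 85 mm) begins 54 mm behind the grasp point. The pads swing forward as they close: fully open they stand 13 mm farther back than shut.
Start: joints at [0, 0.238, -0.013, 1.319, 0, 1.571], TCP at [0.525, -0, 0.304] pointing down, gripper open.
Joint ranges: [-2.66, 2.66], [-1.03, 1.9], [-1.14, 1.46], [-1.82, 2.27], [-1.45, 1.34], [-3.14, 3.14]. Speed limits (rad/s): [2.22, 2.22, 2.79, 3.14, 3.14, 3.14].

INTERFACE

Orientations are given as a unit quaternion [x, y, z, w].
In Python, from bench import r, vision gives the robot as it stands.
- The arm moves only by the shell command python3 -m crank 'ROWS' [OPENING]. ROWS is a JSON object of lists of equal length, an entry for each row: "slide": the shift along the world's x, y, z in mm, a list of three; "twist": the turn about the world's z in rad. A call has 1 to 5 rows; each row shifts and turns the commanded pose from where the row before left it; what a row does not reach is not made up. A row lasts 1/12 s, in which the tool goes at most 41.7 mm and 7.16 degrees, less where a joint would pass 70% of its speed; a pose out of reach is approached as far as the arm can. A call is refused whole if a number of a shift passes 41.7 or a number of a turn 0.125, either way. A call with a gripper value outside its range is refused whole. OPENING is the closure, from 0 (fully open) to 1 (shut), set as the call begins (- or left out, the last holds). The fingers move at their own pace and stop on an object; the grip force is fixed at half the most. Time passes only in rows, so rows that do not move let the fingers close. It gives the time, the measured TCP pose, the force, the opening and the grip force at its end, in the units of the state.
- r.state(): the state, without advancing time (a new reading comes with each control period).
- vision.snapshot(name): name is "scene" or "side" or "wrist"; returns the picture (384x512x3 uint8, blue, green, red); there is no depth.
- vision.camera_model(name): a dict with "fovy" (degrees; the focal length in pixels is half the picture's height over the tangent of half this angle, whatever the lens; pixels are square), "cx", "cy" (the principal point, pixels), "view" (4x4, takes a point from world to camera coordinates). Camera axes: x right, y down, z forward; pixel columns grow to the right and rows downward; lengths in m; the calibration is good to about 2 mm. A picture is of the moment at which its call begins: read the wrist's pose just before it. camera_model takes no time and is no camera call; for the wrist camera it gives the pose at the moment of the call.
- r.close_job(): hands the job in; it is judged then, once.
The state is a dict: "time_s": time; "joints": joint angles; "qd": joint speeds; "effort": joint torques, N m; "position": TCP position; "eef_rot": TCP orientation; "force": force on the tool from outside, world axes, zero at the start; "torque": the same for the moment, N m; "opening": opening from 0.0 (shut) to 1.0 (fully open); "grip_force": force on a finger pad.
Only numpy, scipy, OpenCV 4.12 (cv2) and the standard library are available. Lean on these libraries where they do the work, as an engineer would, in place of code of your own. Each camera call takes 0.05 s, during which the arm holds its last target. There are 200 camera calls.

TASK

Of the two small aluminium load-cell blocks, take the one that carries the round disc tag (passed), seat it flat in the low-walled test nest, either way round, and let go of it. Then lift the push gauge out of its stand and, keeping it upright, gently press its plunger foot on the ring marked on top of the seated block until the plunger is about half way in. Finish holding the gauge there, pressing steadily and not letting go; leave the block with the cross tag (rejected) and the other things on the bench alone.

Things in the scene. Friction and masses are not known exactly. Their poses are not given: they have to be found in the camera images.
- cell_disc: passed load cell: loose aluminium block 64 (x) x 44 (y) x 30 (z) mm, 0.18 kg nominal; origin at the centre of its underside, z up. On its top face at x = -16 mm a raised dark round disc tag (19 mm across, 2 mm high), at x = +16 mm a flat dark ring mark (20 mm outside) with a centre dot
- cell_disc_spot (a point): centre of the ring mark on the block with the disc tag, on its flat top face, 30 mm above its underside, 16 mm along the block's +x
- cell_cross: rejected load cell: the same block (64 x 44 x 30 mm, same ring mark) but with a raised dark X-shaped cross tag (22 mm across) at x = -16 mm; origin at the centre of its underside
- nest: test nest fixed to the bench: grey base plate 106 (x) x 86 (y) x 6 mm with a low steel wall round a rectangular pocket 74 (x) x 54 (y) mm, 5 mm wider than the block all round; wall 6 mm thick, its top 5 mm above the pocket floor (11 mm above the bench). Origin at the centre of its underside on the bench; pocket floor 6 mm above it; the block lies in it with its long side along the nest's x
- stand: gauge stand fixed to the bench: base 80 x 80 mm, a back post plate on its +x side and at the top a steel fork, open towards its -x; the fork's top is 75 mm above the bench, slot 20 mm wide. Origin at the centre of its underside. A fixed balance 120 mm tall stands between it and the nest: carry the gauge high over it
- gauge: push gauge, 0.18 kg, standing upright in the fork with its collar on the fork; origin on its axis at the collar's underside, z up. Steel collar 40 mm across, z 0 to 6 mm; square grey housing 30 x 30 mm, z 6 to 86 mm (grip here; sides along x and y, a round white dial on the -x side); round neck 16 mm across, z -25 to 0; plunger below it, the foot 47 mm below the origin when out. Lift straight up at least 55 mm to clear the fork
- foot (a point): centre of the flat lower face of the gauge's plunger foot (8 mm across), on the gauge's axis
- plunger (a joint): how far the plunger is pushed into the gauge: 0 out, 0.012 m fully in. Spring: about 1 N starts it, 0.5 N more per mm, so about 4 N half way in (6 mm) and 7 N fully in
- ferrule: bystander: steel ferrule ring standing on its flange, 50 mm across, 22 mm high; origin at the centre of its underside
- beaker: bystander: steel beaker, 58 mm across, 65 mm high; origin at the centre of its underside
- coupler: bystander: tan-coloured air coupler lying down, 26 x 50 x 26 mm; origin at the centre of its underside
Not all that is in view belongs to the job. Leave any blue look-alike of the gauge alone.

How it is judged:
By the outcome, as a careful person would: the job done as asked, in the order asked, and still so for the second after the job is handed in, while the arm keeps its last pose, push and grip.
It also fails if it takes over 58 s, if anything falls off the work surface, if the arm or the gripper's body presses on something with over 40 N, if the wrist force passes 120 N, or if a joint passes its speed limit or range.

## Working session

There is one attempt and no reset: what is moved stays moved. The work goes in short steps, Python scripts to look and compute and a shell command to move; the robot and the scene stay as the last step left them, time stands still between calls to the robot, and variables do not carry over. Pictures are saved under pics/ and viewed, at most 10 in all, crops included, and the job is handed in when it is done.

```bash
ls; mkdir -p pics
cat > h.py <<'E'
import numpy as np, cv2
from bench import r, vision
def px2w(m,u,v,z):
    f=192/np.tan(np.radians(m['fovy'])/2)
    V=np.array(m['view']);R=V[:3,:3];c=-R.T@V[:3,3]
    d=R.T@np.array([(u-m['cx'])/f,(v-m['cy'])/f,1])
    return c+d*(z-c[2])/d[2]
def w2px(m,p):
    f=192/np.tan(np.radians(m['fovy'])/2)
    V=np.array(m['view']);q=V[:3,:3]@np.array(p)+V[:3,3]
    return f*q[0]/q[2]+m['cx'],f*q[1]/q[2]+m['cy']
E
python3 - <<'E'
from h import *
for n in ['scene','side','wrist']:
    m=vision.camera_model(n);V=np.array(m['view']);print(n,m['fovy'],m['cx'],m['cy'],(-V[:3,:3].T@V[:3,3]).round(3),V[2,:3].round(2), {k for k in m})
    cv2.imwrite(f'pics/{n}0.png',vision.snapshot(n))
a=[cv2.imread(f'pics/{n}0.png') for n in ['scene','side']]
s=r.state();print(s['time_s'],s['force'],s['eef_rot'])
E
```

```text
pics
scene 54.00643339959437 255.36866650169398 183.32816860161785 [-0.182 -0.741  0.576] [ 0.63  0.64 -0.44] {'cx', 'fovy', 'cy', 'view'}
side 47.59908085958159 262.0230974734046 190.16390427931324 [0.063 1.467 0.786] [ 0.26 -0.87 -0.42] {'cx', 'fovy', 'cy', 'view'}
wrist 58.447149588564926 263.4211012996594 194.15872377912757 [0.525 0.077 0.374] [-0.   -0.3  -0.95] {'cx', 'fovy', 'cy', 'view'}
0.15 [ 0.65371604 -0.03933837  0.96289417] [ 7.07098894e-01  7.07114438e-01 -3.86008957e-04 -4.20446262e-04]
```

View pics/scene0.png

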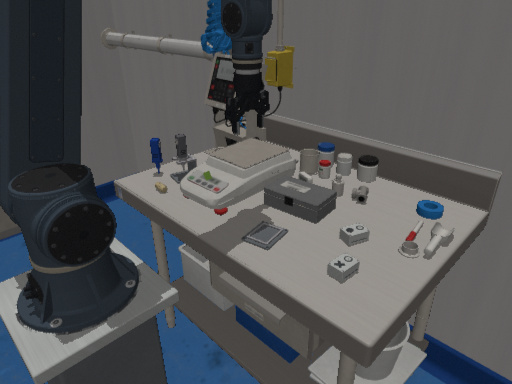

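View pics/side0.png

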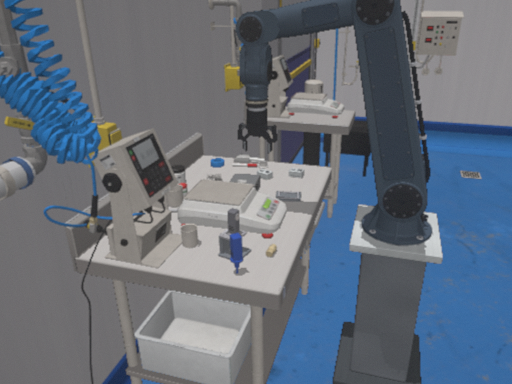

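The scene view shows two candidate blocks, at (343,267) and (354,233). The nest is at (265,234), the grey gauge in its stand at (181,155), and its blue look-alike at (156,155). Next is an enlarged crop of both blocks, the nest and the gauge.

Run:
```python
from h import *
a=cv2.imread('pics/scene0.png');b=cv2.imread('pics/side0.png')
def c(i,x,y,w,h,k):return cv2.resize(i[y:y+h,x:x+w],None,fx=k,fy=k,interpolation=cv2.INTER_CUBIC)
top=np.hstack([c(a,320,215,60,70,5)[:300],c(a,235,215,60,60,5)])
bot=np.hstack([c(a,145,130,60,60,5),c(b,205,200,60,60,5)])
cv2.imwrite('pics/crop1.png',np.vstack([top,bot])[:600])
```

```text
(no output)
```

View pics/crop1.png

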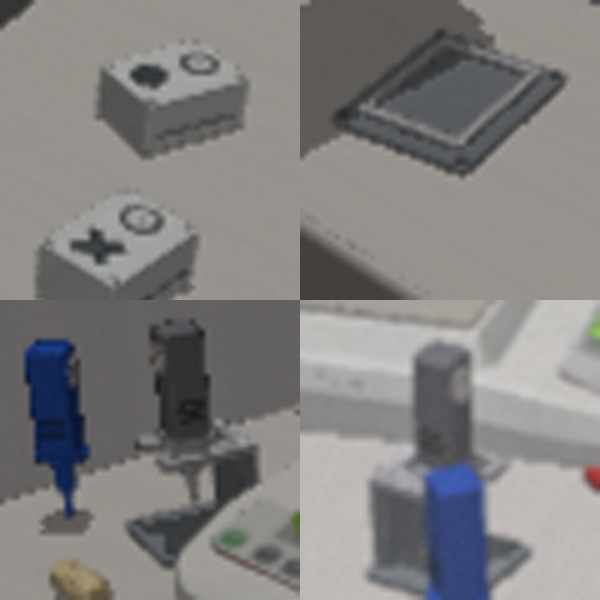

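Two candidates: the block at scene (354,233) has a round disc at (350,230) and a ring at (360,228), so it is the passed one. The block at (343,267) has an X, so it is rejected. The nest's outer corners are near (243,239), (264,222), (288,231) and (268,250). Now for the positions.

Run:
```python
from h import *
m=vision.camera_model('scene');s=vision.camera_model('side')
t=px2w(m,350,230,.032);g=px2w(m,360,227.6,.030);d=g-t
print('disc',t.round(4),'ring',g.round(4),np.hypot(*d[:2]),'yaw',np.arctan2(d[1],d[0]),'ctr',(t+g)/2)
P=[px2w(m,235+(x-300)/5,215+y/5,.006) for x,y in [(340,120),(443,35),(565,78),(463,175)]]
print('nest',np.round(P,4),np.mean(P,0).round(4))
for i in range(4):
    e=P[(i+1)%4]-P[i];print(np.hypot(*e[:2]).round(4),np.arctan2(e[1],e[0]).round(3))
# gauge: top of housing z=.075+.086=.161
for n,(u,v) in dict(scene_top=(145+182/5,130+(328-300)/5)).items(): print(n,px2w(m,u,v,.161))
print('side top',px2w(s,205+(443-300)/5,200+(350-300)/5,.161))
print('stand base',[px2w(m,145+x/5,130+(y-300)/5,.005).round(3) for x,y in [(130,523),(172,565)]])
# detect in wrist image
for p in [(t+g)/2]: print('wrist px',w2px(vision.camera_model('wrist'),p))
```

```text
disc [ 0.5757 -0.3238  0.032 ] ring [ 0.6068 -0.3348  0.03  ] 0.032991438470150826 yaw -0.34224638973618116 ctr [ 0.59127511 -0.32930766  0.031     ]
nest [[ 0.3784 -0.125   0.006 ]
 [ 0.4774 -0.1055  0.006 ]
 [ 0.4919 -0.1842  0.006 ]
 [ 0.3884 -0.2052  0.006 ]] [ 0.434 -0.155  0.006]
0.1009 0.195
0.08 -1.389
0.1056 -2.942
0.0807 1.695
scene_top [0.50276463 0.30763289 0.161     ]
side top [0.50290201 0.32673114 0.161     ]
stand base [array([0.478, 0.364, 0.005]), array([0.459, 0.283, 0.005])]
wrist px (np.float64(314.0319615520352), np.float64(411.1553105215831))
```

View pics/wrist0.png

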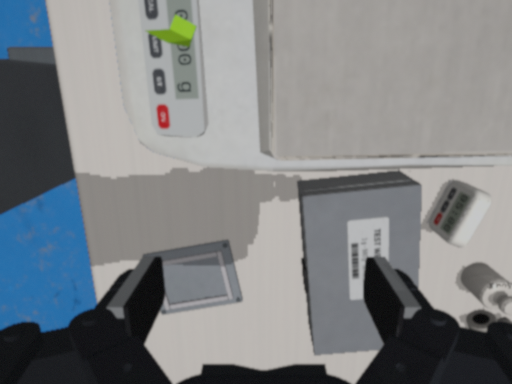

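The wrist view shows the nest at (200,278), with the dark box to its right reaching the edge of the pocket area. The balance is above it. Moving over the disc block, turning to close across its 44 mm side.

```bash
python3 -m crank '{"slide":[[7,-33,0],[7,-33,0],[7,-33,0],[7,-33,0],[7,-33,0]],"twist":[0.123,0.123,0.123,0.123,0.123]}' 0
python3 -m crank '{"slide":[[6,-33,-10],[6,-33,-10],[6,-33,-10],[6,-33,-10],[6,-33,-10]],"twist":[0.123,0.123,0.123,0.123,0.123]}'
python3 -m crank '{"slide":[[0,0,0],[0,0,0]],"twist":[0,0]}'
python3 - <<'E'
from h import *
print(r.state()['joints'])
m=vision.camera_model('wrist');i=vision.snapshot('wrist');cv2.imwrite('pics/w1.png',i)
np.save('w1.npy',m,allow_pickle=True)
E
```

```text
time_s: 0.57
position: [0.5599, -0.1662, 0.3037]
eef_rot: [0.458, 0.889, -0.0, -0.0]
force: [1.4, -0.2, -0.8]
opening: 1.0
grip_force: 0.0
time_s: 0.98
position: [0.5898, -0.3314, 0.253]
eef_rot: [0.167, 0.986, 0.0, -0.0]
force: [0.9, 0.4, -0.1]
opening: 1.0
grip_force: 0.0
time_s: 1.15
position: [0.5893, -0.3313, 0.2519]
eef_rot: [0.172, 0.985, 0.0, -0.001]
force: [0.3, 0.4, -0.0]
opening: 1.001
grip_force: 0.0
[-5.12090699e-01  5.22532884e-01  2.91997991e-01  1.34303023e+00
 -3.33940363e-05 -1.67313505e-01]
```

View pics/w1.png

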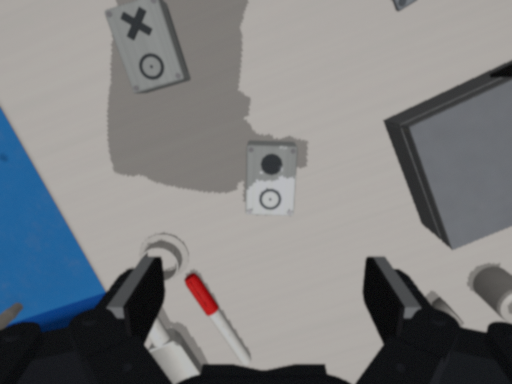

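The wrist view shows the disc tag at (271,163) and the ring at (270,199) on an axis-aligned block. Neighbours are clear of the finger path: ferrule at (165,250), pen at (200,290), X block at (147,45).

Run:
```python
from h import *
m=np.load('w1.npy',allow_pickle=True).item();i=cv2.imread('pics/w1.png')
c=i[140:218,244:300].astype(int).mean(2); mask=(c<75).astype(np.uint8)
n,l,st,ce=cv2.connectedComponentsWithStats(mask)
for k in range(1,n):
    if st[k,4]>5: print(st[k],ce[k]+[244,140])
t=px2w(m,271.2,163,.032);g=px2w(m,270.3,199,.030);d=g-t
print(t,g,np.hypot(*d[:2]),np.arctan2(d[1],d[0]),(t+g)[:2]/2)
e=[px2w(m,247,215,.03),px2w(m,294,216,.03)];print(np.linalg.norm(e[1]-e[0]),np.arctan2(*(e[1]-e[0])[1::-1]))
R=r.state()['eef_rot'];print('tool y yaw',2*np.arctan2(-R[0],R[1])+np.pi/2)
```

```text
[ 18  15  19  19 288] [270.91319444 163.875     ]
[ 0.57853271 -0.32000405  0.032     ] [ 0.60978923 -0.33176149  0.03      ] 0.03339472964666059 -0.3597868598666931 [ 0.59416097 -0.32588277]
0.04289556031311302 1.2040689608900506
tool y yaw 1.226150491480388
```

```bash
python3 -m crank '{"slide":[[5,5,-30],[0,0,-35],[0,0,-35],[0,0,-35],[0,0,-20]],"twist":[-0.015,0,0,0,0]}'
python3 -m crank '{"slide":[[0,0,-10],[0,0,-6],[0,0,0]],"twist":[0,0,0]}'
python3 -m crank '{"slide":[[0,0,0],[0,0,0],[0,0,0],[0,0,0],[0,0,0]],"twist":[0,0,0,0,0]}' 1
python3 -m crank '{"slide":[[0,0,0],[0,0,0],[0,0,0],[0,0,0],[0,0,0]],"twist":[0,0,0,0,0]}'
python3 -m crank '{"slide":[[0,0,10],[0,0,25],[0,0,35],[0,0,0],[0,0,0]],"twist":[0,0,0,0,0]}'
```

```text
time_s: 1.62
position: [0.5938, -0.3224, 0.096]
eef_rot: [0.178, 0.984, 0.001, -0.002]
force: [-0.0, -0.1, -0.1]
opening: 0.999
grip_force: 0.0
time_s: 1.87
position: [0.5951, -0.3239, 0.0829]
eef_rot: [0.177, 0.984, 0.0, -0.0]
force: [-0.1, 0.4, -0.3]
opening: 0.996
grip_force: 0.0
time_s: 2.28
position: [0.5956, -0.3252, 0.0847]
eef_rot: [0.178, 0.984, -0.0, 0.001]
force: [-0.6, 0.5, 6.7]
opening: 0.503
grip_force: 62.4
time_s: 2.7
position: [0.5956, -0.3252, 0.0846]
eef_rot: [0.178, 0.984, -0.0, 0.001]
force: [-1.3, -0.3, 6.4]
opening: 0.498
grip_force: 62.3
time_s: 3.12
position: [0.596, -0.3254, 0.156]
eef_rot: [0.178, 0.984, -0.001, 0.002]
force: [-0.4, -0.3, -3.1]
opening: 0.5
grip_force: 61.6
```

```bash
python3 -m crank '{"slide":[[-20,15,25],[-20,20,20],[-20,25,15],[-20,25,15],[-20,25,15]],"twist":[0.08,0.08,0.08,0.08,0.08]}'
python3 -m crank '{"slide":[[-22,25,0],[-22,20,0],[-18,15,0],[0,0,0],[0,0,0]],"twist":[0.08,0.04,0.04,0,0]}'
python3 - <<'E'
from h import *
m=vision.camera_model('wrist');i=vision.snapshot('wrist')
np.save('w2.npy',m,allow_pickle=True)
m=vision.camera_model('scene');j=vision.snapshot('scene')
cv2.imwrite('pics/w2.png',i)
E
```

```text
time_s: 3.53
position: [0.4932, -0.2136, 0.2426]
eef_rot: [-0.023, 1.0, 0.0, -0.001]
force: [0.4, 0.2, -1.9]
opening: 0.499
grip_force: 61.8
time_s: 3.95
position: [0.432, -0.154, 0.2428]
eef_rot: [-0.102, 0.995, -0.0, -0.0]
force: [1.5, 0.5, -1.5]
opening: 0.499
grip_force: 61.9
```

View pics/w2.png

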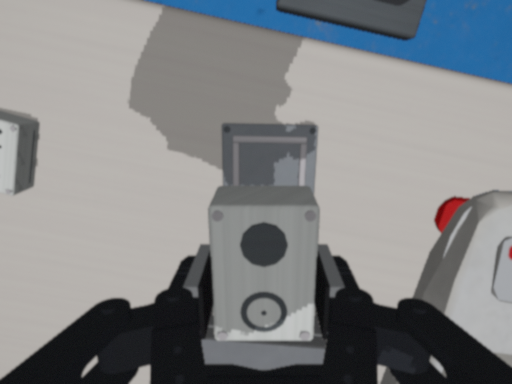

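The wrist view shows the held block upright, with the disc at (264,243) and the ring at (264,311). The nest's near edge runs from (223,124) to (316,125), parallel to the block.

Run:
```python
from h import *
m=np.load('w2.npy',allow_pickle=True).item()
a=px2w(m,222.5,124,.006);b=px2w(m,317,124.5,.006);d=b-a
L=np.hypot(*d[:2]);u=d/L;y=np.arctan2(u[1],u[0]);print(a,b,L,'edge yaw',y)
for s in (1,-1):
    n=s*np.array([-u[1],u[0],0]);print('centre',((a+b)/2+.053*n).round(4))
# inner wall edges top z .011: far inner lines
print('wall in cols',px2w(m,233,136,.011),px2w(m,307,136,.011))
z=.2428-.0846
t=px2w(m,264,243,z+.032);g=px2w(m,264,311,z+.030);e=g-t
print('held',t,g,np.hypot(*e[:2]),np.arctan2(e[1],e[0]),(t+g)[:2]/2)
s=r.state();R=s['eef_rot'];print(s['position'],'tool y yaw',2*np.arctan2(-R[0],R[1])+np.pi/2)
```

```text
[ 0.39536644 -0.19833506  0.006     ] [ 0.37882442 -0.11650962  0.006     ] 0.08348077842789532 edge yaw 1.7702701617741028
centre [ 0.3351 -0.1679  0.006 ]
centre [ 0.439  -0.1469  0.006 ]
wall in cols [ 0.40309735 -0.18709829  0.011     ] [ 0.3898928 -0.1234877  0.011    ]
held [ 0.41442239 -0.15728993  0.1902    ] [ 0.44677591 -0.15055146  0.1882    ] 0.03304779888329929 0.20534052537170774 [ 0.43059915 -0.1539207 ]
[ 0.43336085 -0.15499735  0.24278208] tool y yaw 1.7732711547479796
```

The two estimates differ by several mm against a 5 mm clearance, so I'll back off to see the whole nest.

```bash
python3 -m crank '{"slide":[[30,6,0],[40,8,0],[0,0,0],[0,0,0],[0,0,0]],"twist":[0,0,0,0,0]}'
python3 - <<'E'
from h import *
m=vision.camera_model('wrist');i=vision.snapshot('wrist')
np.save('w3.npy',m,allow_pickle=True);cv2.imwrite('pics/w3.png',i)
u,v=w2px(m,[.437,-.15,.006]);print(u,v)
c=i[max(0,int(v)-80):int(v)+80,int(u)-80:int(u)+80]
cv2.imwrite('pics/w3c.png',cv2.resize(c,None,fx=3.7,fy=3.7,interpolation=cv2.INTER_CUBIC));print(c.shape,int(u)-80,int(v)-80)
E
```

```text
time_s: 4.47
position: [0.5032, -0.1411, 0.2418]
eef_rot: [-0.101, 0.995, 0.0, -0.001]
force: [-0.6, -0.5, -1.9]
opening: 0.5
grip_force: 61.9
268.42544580778883 98.88248416141333
(160, 160, 3) 188 18
```

View pics/w3c.png

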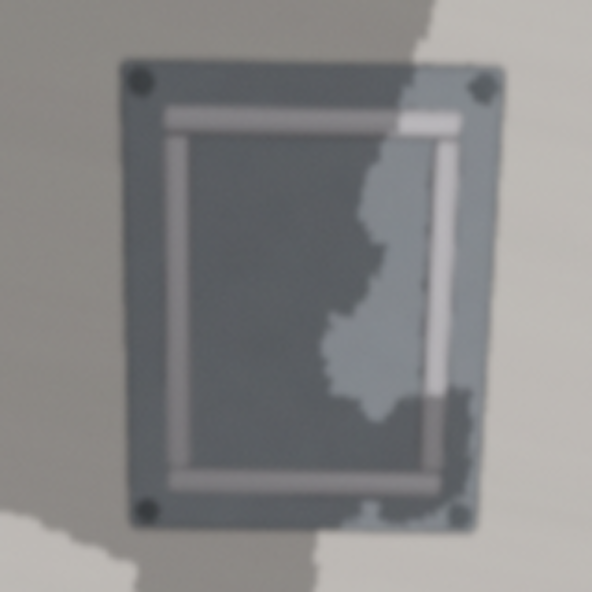

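The crop shows the whole nest. Base corners are at (122,61), (504,66), (475,531), (130,529) and wall outer corners at (165,107), (461,113), (440,493), (170,492), in crop pixels.

Run:
```python
from h import *
m=np.load('w3.npy',allow_pickle=True).item()
for z,C in [(.006,[(122,61),(504,66),(475,531),(130,529)]),(.011,[(164,107),(462,113),(441,493),(169,492)])]:
    P=np.array([px2w(m,188+x/3.7,18+y/3.7,z) for x,y in C])
    E=np.roll(P,-1,0)-P
    print(P.mean(0).round(4),np.hypot(E[:,0],E[:,1]).round(4),np.arctan2(E[:,1],E[:,0]).round(3))
# previous edge image, for centre from wall corners too: scene-camera
s=r.state();print(s['position'])
```

```text
[ 0.4387 -0.1473  0.006 ] [0.0845 0.1047 0.0848 0.1052] [ 1.763  0.189 -1.373 -2.956]
[ 0.4386 -0.1471  0.011 ] [0.0655 0.0843 0.0652 0.0852] [ 1.756  0.187 -1.371 -2.951]
[ 0.50266142 -0.14107201  0.24213512]
```

```bash
python3 -m crank '{"slide":[[-30,-3,0],[-32,-4,0],[0,0,-30],[0,0,-35],[0,0,-35]],"twist":[-0.012,0,0,0,0]}'
python3 -m crank '{"slide":[[0,0,-25],[0,0,-12],[0,0,0],[0,0,0]],"twist":[0,0,0,0]}'
```

```text
time_s: 4.93
position: [0.4403, -0.1484, 0.143]
eef_rot: [-0.095, 0.996, -0.001, 0.002]
force: [0.4, -0.2, -3.4]
opening: 0.498
grip_force: 61.9
time_s: 5.27
position: [0.4402, -0.1479, 0.1059]
eef_rot: [-0.095, 0.995, 0.0, -0.001]
force: [0.4, 0.2, -0.7]
opening: 0.498
grip_force: 61.8
```

```bash
python3 -m crank '{"slide":[[0,0,-8],[0,0,-4],[0,0,0],[0,0,0]],"twist":[0,0,0,0]}'
python3 -m crank '{"slide":[[0,0,-2],[0,0,0],[0,0,0]],"twist":[0,0,0]}'
python3 - <<'E'
from h import *
for n in('scene','wrist'): cv2.imwrite(f'pics/{n}4.png',vision.snapshot(n))
a=cv2.imread('pics/scene4.png')[205:265,225:305];b=cv2.imread('pics/wrist4.png')[100:384,130:400]
cv2.imwrite('pics/c4.png',np.hstack([cv2.resize(a,(500,375),interpolation=2),cv2.resize(b,(300,375))]))
E
```

```text
time_s: 5.6
position: [0.441, -0.1477, 0.0942]
eef_rot: [-0.095, 0.995, -0.0, 0.0]
force: [-0.5, -0.3, -1.1]
opening: 0.503
grip_force: 61.9
time_s: 5.85
position: [0.441, -0.1477, 0.092]
eef_rot: [-0.095, 0.995, -0.0, 0.0]
force: [-0.5, 0.2, -1.4]
opening: 0.502
grip_force: 61.9
```

View pics/c4.png

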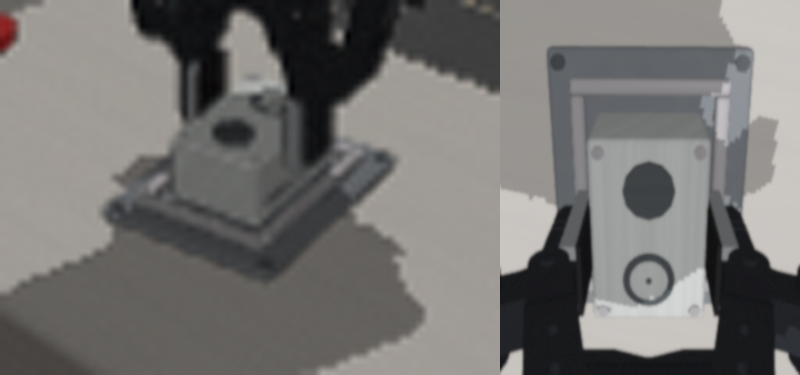

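Both views show the block inside the walls with a gap all round. Lowering the last bit and releasing.

```bash
python3 -m crank '{"slide":[[0,0,-1.5],[0,0,0],[0,0,0]],"twist":[0,0,0]}'
python3 -m crank '{"slide":[[0,0,0],[0,0,0],[0,0,0],[0,0,0],[0,0,0]],"twist":[0,0,0,0,0]}' 0
python3 -m crank '{"slide":[[0,0,10],[0,0,30],[0,0,40],[0,0,40],[0,0,0]],"twist":[0,0,0,0,0]}'
python3 -m crank '{"slide":[[30,6,20],[40,8,20],[0,0,0],[0,0,0],[0,0,0]],"twist":[0,0,0,0,0]}'
python3 - <<'E'
from h import *
m=vision.camera_model('wrist');i=vision.snapshot('wrist')
np.save('w5.npy',m,allow_pickle=True);cv2.imwrite('pics/w5.png',i)
u,v=w2px(m,[.4387,-.147,.03]);u,v=int(u),int(v);x0,y0=u-75,max(0,v-75);print(x0,y0)
c=i[y0:v+75,x0:u+75];cv2.imwrite('pics/w5c.png',cv2.resize(c,None,fx=4,fy=4,interpolation=2))
E
```

```text
time_s: 6.2
position: [0.4411, -0.1477, 0.0906]
eef_rot: [-0.095, 0.995, -0.0, 0.0]
force: [-0.8, 0.2, 3.7]
opening: 0.5
grip_force: 62.3
time_s: 6.62
position: [0.4409, -0.1477, 0.0903]
eef_rot: [-0.095, 0.995, -0.0, -0.0]
force: [0.3, -0.1, 0.1]
opening: 1.003
grip_force: 0.0
time_s: 7.03
position: [0.4435, -0.1486, 0.217]
eef_rot: [-0.095, 0.995, -0.002, 0.004]
force: [2.2, -1.2, -0.2]
opening: 1.002
grip_force: 0.0
time_s: 7.45
position: [0.5072, -0.1342, 0.2481]
eef_rot: [-0.096, 0.995, 0.0, -0.001]
force: [-0.5, -0.3, -0.1]
opening: 1.002
grip_force: 0.0
188 20
```

View pics/w5c.png

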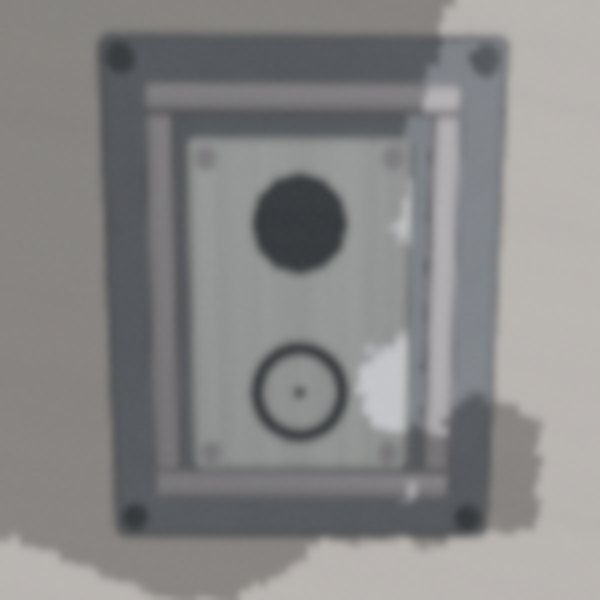

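The block is seated flat inside the walls, its disc at crop (300,223) and ring dot at (300,393). Now moving towards the gauge, high over the balance.

```bash
python3 -m crank '{"slide":[[0,10,35],[0,15,35],[0,25,25],[0,33,15],[0,38,0]],"twist":[-0.04,-0.04,-0.04,-0.04,-0.04]}'
python3 -m crank '{"slide":[[0,38,0],[0,38,0],[0,38,0],[0,38,0],[0,38,0]],"twist":[-0.04,-0.04,-0.04,-0.04,-0.04]}'
python3 -m crank '{"slide":[[-2,38,0],[-2,38,0],[-2,35,0],[0,0,0],[0,0,0]],"twist":[-0.02,0,0,0,0]}'
python3 - <<'E'
from h import *
m5=np.load('w5.npy',allow_pickle=True).item()
t=px2w(m5,263,20+223/4,.038);g=px2w(m5,263,20+393/4,.036);d=g-t
print('ring',g,np.hypot(*d[:2]),np.arctan2(d[1],d[0]),'ctr',(t+g)/2)
m=vision.camera_model('wrist');i=vision.snapshot('wrist')
np.save('w6.npy',m,allow_pickle=True);cv2.imwrite('pics/w6.png',i)
print(w2px(m,[.503,.317,.161]))
E
```

```text
time_s: 7.92
position: [0.5074, -0.0135, 0.3616]
eef_rot: [0.007, 1.0, -0.0, 0.002]
force: [0.9, 0.0, -1.1]
opening: 0.995
grip_force: 0.0
time_s: 8.33
position: [0.5064, 0.1777, 0.3582]
eef_rot: [0.106, 0.994, -0.0, -0.001]
force: [0.8, -0.2, -0.7]
opening: 0.999
grip_force: 0.0
time_s: 8.75
position: [0.5006, 0.2886, 0.3575]
eef_rot: [0.113, 0.994, -0.001, -0.001]
force: [0.2, -1.2, -0.3]
opening: 1.001
grip_force: 0.0
ring [ 0.45599231 -0.14427691  0.036     ] 0.03243006446694736 0.1922801220896444 ctr [ 0.4400761  -0.14737556  0.037     ]
(np.float64(298.63385587202), np.float64(180.99530450327615))
```

View pics/w6.png

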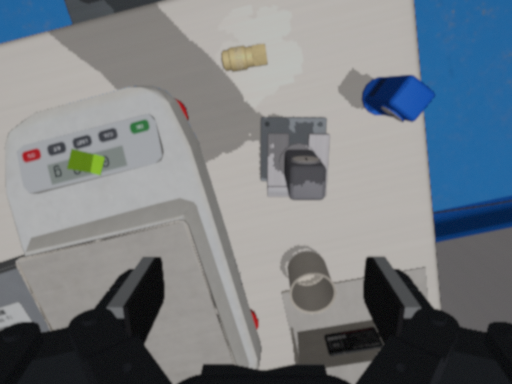

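The wrist view shows the grey gauge in its stand, with its housing top spanning about columns 288–326 and rows 163–199. The blue look-alike is at (400,97) and the beaker at (310,280). Both are clear of it. I have used my ten views, so the rest is by numbers.

Run:
```python
from h import *
i=cv2.imread('pics/w6.png');m=np.load('w6.npy',allow_pickle=True).item()
g=i.astype(int).mean(2).astype(int)
print('cols 280-334 at rows 172,180,190');[print(v,g[v,280:334].tolist()) for v in(172,180,190)]
print('rows 145-206 at cols 300,315');[print(u,g[145:206,u].tolist()) for u in(296,307,320)]
```

```text
cols 280-334 at rows 172,180,190
172 [157, 144, 123, 102, 71, 42, 39, 40, 44, 48, 58, 67, 72, 75, 77, 80, 79, 80, 80, 79, 79, 79, 80, 79, 79, 80, 78, 81, 80, 79, 78, 78, 79, 78, 79, 78, 79, 79, 78, 79, 79, 78, 77, 75, 76, 96, 127, 154, 170, 176, 176, 177, 176, 177]
180 [163, 165, 166, 164, 151, 117, 73, 48, 44, 50, 61, 68, 72, 76, 77, 79, 78, 78, 79, 79, 79, 78, 79, 79, 84, 91, 98, 100, 99, 94, 86, 82, 83, 83, 83, 80, 79, 79, 78, 78, 78, 79, 76, 78, 84, 109, 140, 159, 171, 176, 177, 177, 177, 177]
190 [165, 165, 165, 166, 165, 164, 156, 130, 90, 70, 83, 94, 102, 109, 114, 116, 116, 116, 118, 118, 117, 117, 117, 118, 118, 117, 118, 118, 118, 119, 119, 118, 119, 119, 119, 119, 119, 118, 119, 119, 119, 116, 109, 104, 111, 132, 154, 170, 175, 177, 177, 177, 176, 176]
rows 145-206 at cols 300,315
296 [109, 113, 111, 104, 86, 65, 53, 53, 52, 53, 61, 77, 94, 101, 102, 100, 95, 85, 72, 60, 60, 68, 72, 77, 78, 79, 79, 79, 79, 80, 80, 79, 80, 80, 79, 78, 78, 78, 80, 86, 99, 112, 117, 117, 118, 116, 116, 115, 115, 114, 114, 112, 110, 107, 120, 147, 168, 176, 177, 176, 176]
307 [106, 115, 118, 110, 92, 67, 54, 51, 51, 58, 68, 83, 91, 90, 88, 97, 106, 106, 96, 77, 66, 68, 74, 76, 77, 79, 79, 81, 79, 79, 79, 78, 78, 79, 85, 100, 115, 120, 121, 121, 120, 119, 119, 120, 119, 118, 117, 118, 117, 117, 116, 114, 111, 107, 120, 147, 169, 176, 177, 176, 176]
320 [166, 166, 167, 166, 167, 165, 166, 166, 166, 166, 165, 164, 158, 147, 132, 117, 101, 82, 64, 58, 60, 67, 73, 76, 78, 77, 78, 79, 78, 78, 78, 79, 78, 77, 78, 78, 79, 82, 88, 99, 110, 117, 119, 119, 119, 119, 118, 117, 117, 116, 117, 115, 112, 110, 127, 152, 170, 175, 176, 176, 177]
```

Run:
```python
from h import *
m=np.load('w6.npy',allow_pickle=True).item()
P=np.array([px2w(m,u,v,.161) for u,v in[(289.5,165),(325.2,165),(325.5,199.3),(289.7,199.3)]])
E=np.roll(P,-1,0)-P;print(P.mean(0),np.hypot(E[:,0],E[:,1]),np.arctan2(E[:,1],E[:,0]))
# stand base front corners
P=np.array([px2w(m,u,v,.004) for u,v in[(261,117),(327,118)]]);e=P[1]-P[0];print(P,np.hypot(*e[:2]),np.arctan2(e[1],e[0]))
s=r.state();R=s['eef_rot'];print(s['position'],2*np.arctan2(-R[0],R[1])+np.pi/2)
```

```text
[0.50576049 0.32373447 0.161     ] [0.02839674 0.02879438 0.02937515 0.02875452] [ 1.34589967 -0.16273131 -1.79554513  2.94488509]
[[0.45947907 0.29458382 0.004     ]
 [0.47848316 0.37226742 0.004     ]] 0.0799743467446876 1.330873762356246
[0.50088779 0.28742463 0.35784717] 1.3429767384032671
```

```bash
python3 -m crank '{"slide":[[5,36,0],[0,0,0],[0,0,-30],[0,0,-35],[0,0,-35]],"twist":[0,0,0,0,0]}'
python3 -m crank '{"slide":[[0,0,-35],[0,0,-30],[0,0,-15],[0,0,0],[0,0,0]],"twist":[0,0,0,0,0]}'
```

```text
time_s: 9.22
position: [0.5069, 0.322, 0.2582]
eef_rot: [0.115, 0.993, 0.0, 0.001]
force: [0.4, -0.4, -0.2]
opening: 0.999
grip_force: 0.0
time_s: 9.63
position: [0.5065, 0.322, 0.1786]
eef_rot: [0.115, 0.993, -0.001, -0.001]
force: [0.3, -0.4, 0.2]
opening: 1.0
grip_force: 0.0
```

```bash
python3 -m crank '{"slide":[[0,1.5,0],[0,0,0]],"twist":[0,0]}'
python3 -m crank '{"slide":[[0,0,0],[0,0,0],[0,0,0],[0,0,0],[0,0,0]],"twist":[0,0,0,0,0]}' 1
python3 -m crank '{"slide":[[0,0,0],[0,0,0],[0,0,0],[0,0,0],[0,0,0]],"twist":[0,0,0,0,0]}'
python3 - <<'E'
from h import *
s=r.state();R=s['eef_rot'];print(s['position'],s['force'],R,2*np.arctan2(-R[0],R[1])+np.pi/2)
E
```

```text
time_s: 9.8
position: [0.5075, 0.3253, 0.1806]
eef_rot: [0.115, 0.993, 0.001, 0.001]
force: [-0.2, 0.2, -0.4]
opening: 0.999
grip_force: 0.0
time_s: 10.22
position: [0.5066, 0.3252, 0.179]
eef_rot: [0.114, 0.993, 0.0, 0.0]
force: [-0.7, -0.4, 0.3]
opening: 0.343
grip_force: 58.0
time_s: 10.63
position: [0.5066, 0.3252, 0.179]
eef_rot: [0.114, 0.993, 0.0, 0.0]
force: [-0.8, -0.9, 5.5]
opening: 0.345
grip_force: 58.4
[0.5066362  0.32519687 0.17903819] [-0.75075507 -0.89262847  5.53477576] [1.14195986e-01 9.93458227e-01 9.45365007e-05 1.38169564e-04] 1.3419050155499699
```

```bash
python3 -m crank '{"slide":[[0,0,8],[0,0,15],[0,0,20],[0,0,25],[0,0,25]],"twist":[0,0,0,0,0]}'
python3 -m crank '{"slide":[[0,0,30],[0,0,30],[0,0,25],[0,0,0],[0,0,0]],"twist":[0,0,0,0,0]}'
python3 -m crank '{"slide":[[-1,-12,0],[-3,-22,0],[-3,-30,0],[-3,-30,0],[-4,-30,0]],"twist":[0,0,0,0,0]}'
python3 -m crank '{"slide":[[-4,-30,0],[-4,-30,0],[-4,-30,0],[-4,-30,0],[-4,-30,0]],"twist":[0,0,0,0,0]}'
python3 -m crank '{"slide":[[-4,-30,0],[-4,-30,0],[-4,-30,0],[-4,-30,0],[0,-25,0]],"twist":[0,0,0,0,0]}'
python3 -m crank '{"slide":[[0,-20,0],[0,-20,0],[0,-10,0],[0,0,0],[0,0,0]],"twist":[0,0,0,0,0]}'
python3 -m crank '{"slide":[[0,0,0],[0,0,0],[0,0,0]],"twist":[0,0,0]}'
```

```text
time_s: 11.05
position: [0.5062, 0.3249, 0.2724]
eef_rot: [0.114, 0.993, -0.001, -0.001]
force: [0.5, 0.4, -1.5]
opening: 0.342
grip_force: 58.4
time_s: 11.47
position: [0.507, 0.3254, 0.3579]
eef_rot: [0.114, 0.993, 0.001, 0.001]
force: [0.0, 0.5, -2.5]
opening: 0.346
grip_force: 58.6
time_s: 11.88
position: [0.4915, 0.1993, 0.3547]
eef_rot: [0.114, 0.993, -0.001, -0.001]
force: [1.3, -0.9, -1.3]
opening: 0.346
grip_force: 58.7
time_s: 12.3
position: [0.4711, 0.0492, 0.3551]
eef_rot: [0.114, 0.993, -0.0, -0.001]
force: [0.4, -0.6, -2.2]
opening: 0.345
grip_force: 58.7
time_s: 12.72
position: [0.4545, -0.0958, 0.3552]
eef_rot: [0.115, 0.993, -0.0, -0.002]
force: [0.6, 0.3, -1.6]
opening: 0.343
grip_force: 58.6
time_s: 13.13
position: [0.456, -0.144, 0.3557]
eef_rot: [0.115, 0.993, 0.0, -0.001]
force: [0.4, 0.2, -1.5]
opening: 0.346
grip_force: 58.6
time_s: 13.38
position: [0.4566, -0.143, 0.3567]
eef_rot: [0.114, 0.994, 0.0, -0.0]
force: [-0.0, -0.0, -2.1]
opening: 0.342
grip_force: 58.6
```

```bash
python3 -m crank '{"slide":[[0,-1,-30],[0,0,-35],[0,0,-35],[0,0,-30],[0,0,-20]],"twist":[0,0,0,0,0]}'
python3 -m crank '{"slide":[[0,0,-8],[0,0,0],[0,0,0]],"twist":[0,0,0]}'
python3 - <<'E'
from h import *
for n in('wrist','scene','side'):
    m=vision.camera_model(n);s=r.state();i=vision.snapshot(n);cv2.imwrite(f'pics/{n}7.png',i)
    p=np.array(s['position'])
    dt=[.456-.032*np.cos(.192),-.1443-.032*np.sin(.192),.038]
    u,v=w2px(m,dt);fu,fv=w2px(m,p-[0,0,.151]);ru,rv=w2px(m,[.456,-.1443,.036])
    print(n,p.round(4),'disc pred',round(u,1),round(v,1),'foot',round(fu,1),round(fv,1),'ring',round(ru,1),round(rv,1))
    k=45 if n=='wrist' else 9
    x0,y0=int(u)-k,max(0,int(v)-k);c=i[y0:int(v)+k,x0:int(u)+k].astype(int).mean(2)
    if n=='wrist' or n=='scene':
        nn,l,st,ce=cv2.connectedComponentsWithStats((c<85).astype(np.uint8))
        for q in range(1,nn):
            if st[q,4]>10: print(st[q],ce[q]+[x0,y0])
E
```

```text
time_s: 13.8
position: [0.4555, -0.1438, 0.2041]
eef_rot: [0.114, 0.994, 0.0, -0.001]
force: [-0.4, -0.4, -2.0]
opening: 0.342
grip_force: 58.7
time_s: 14.05
position: [0.457, -0.1447, 0.1995]
eef_rot: [0.114, 0.993, -0.0, 0.0]
force: [1.0, 0.3, -2.0]
opening: 0.345
grip_force: 58.7
wrist [ 0.457  -0.1447  0.1995] disc pred 244.4 157.0 foot 263.2 203.8 ring 263.4 196.6
[ 32  33  26  25 483] [243.46583851 156.77639752]
[51 73 26 17 89] [262.48314607 191.29213483]
scene [ 0.4574 -0.1449  0.2   ] disc pred 262.0 225.6 foot 269.0 216.6 ring 268.4 220.9
[13  4  5  4 13] [266.84615385 221.53846154]
[ 7  8  7  5 30] [261.9 226.2]
side [ 0.4575 -0.145   0.2002] disc pred 291.6 188.1 foot 283.6 185.3 ring 283.9 188.3
```

```bash
python3 -m crank '{"slide":[[-1,0.5,-5],[0,0,-4],[0,0,0],[0,0,0]],"twist":[0,0,0,0]}'
python3 -m crank '{"slide":[[0,0,-2],[0,0,0],[0,0,0]],"twist":[0,0,0]}'
python3 -m crank '{"slide":[[0,0,-2],[0,0,0],[0,0,0]],"twist":[0,0,0]}'
python3 -m crank '{"slide":[[0,0,-2],[0,0,0],[0,0,0]],"twist":[0,0,0]}'
```

```text
time_s: 14.53
position: [0.4554, -0.1443, 0.1896]
eef_rot: [0.114, 0.993, -0.0, -0.0]
force: [0.1, -0.7, -1.5]
opening: 0.344
grip_force: 58.7
time_s: 14.78
position: [0.4556, -0.1444, 0.1876]
eef_rot: [0.114, 0.993, -0.0, -0.0]
force: [0.8, 0.8, -1.1]
opening: 0.345
grip_force: 58.7
time_s: 15.03
position: [0.4557, -0.1444, 0.1858]
eef_rot: [0.114, 0.993, -0.0, 0.0]
force: [0.6, 0.3, 0.4]
opening: 0.342
grip_force: 58.7
time_s: 15.28
position: [0.4557, -0.1444, 0.1838]
eef_rot: [0.114, 0.993, -0.0, 0.0]
force: [-1.1, -0.1, 0.3]
opening: 0.342
grip_force: 58.8
```

```bash
python3 -m crank '{"slide":[[0,0,-2.5],[0,0,0],[0,0,0],[0,0,0],[0,0,0]],"twist":[0,0,0,0,0]}'
python3 - <<'E'
from h import *
F=[];
for k in range(12):
    vision.snapshot('side');s=r.state();F.append(list(s['force'])+list(s['position']))
print(np.mean(F,0).round(4),np.std(F,0)[:3].round(2))
E
```

```text
time_s: 15.7
position: [0.4557, -0.1444, 0.1813]
eef_rot: [0.114, 0.993, -0.0, 0.0]
force: [0.1, -1.2, 2.4]
opening: 0.342
grip_force: 59.0
[ 0.5081 -0.7083  1.8133  0.4557 -0.1444  0.1813] [0.41 0.37 0.66]
```

```bash
python3 -m crank '{"slide":[[0,0,-0.4],[0,0,0],[0,0,0],[0,0,0],[0,0,0]],"twist":[0,0,0,0,0]}'
python3 - <<'E'
from h import *
m=vision.camera_model('wrist');i=vision.snapshot('wrist')
u,v=w2px(m,[.4246,-.1504,.038]);x0,y0=int(u)-45,int(v)-45
c=i[y0:y0+90,x0:x0+90].astype(int).mean(2)
nn,l,st,ce=cv2.connectedComponentsWithStats((c<85).astype(np.uint8))
q=1+np.argmax(st[1:,4]);print(u,v,st[q],ce[q]+[x0,y0],px2w(m,*(ce[q]+[x0,y0]),.038))
F=[]
for k in range(10):
    vision.snapshot('side');F.append(r.state()['force'][2])
print(np.mean(F),r.state()['position'],r.state()['time_s'])
E
```

```text
time_s: 16.72
position: [0.4557, -0.1444, 0.1809]
eef_rot: [0.114, 0.993, -0.0, 0.0]
force: [1.0, -1.3, 2.6]
opening: 0.345
grip_force: 59.1
243.00418020579673 165.08845483946914 [ 31  32  27  26 564] [241.9964539  164.54964539] [ 0.4241159  -0.15093885  0.038     ]
2.4867986862256637 [ 0.4556509  -0.14437538  0.18084497] 17.2667
```

```bash
python3 -c "
from bench import r
print(r.close_job())"
```

```text
the job is handed in; nothing more can be done
None
```

The disc-tag block is released and seated flat in the nest, and the job is handed in with the gauge held upright on its ring, pressing steadily at about 4 N with the plunger about 6 mm in (inferred from the force and height readings).

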